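# Screw the filler plug into the paint pressure pot

### The arm

A 6-joint arm with a two-finger parallel gripper is mounted at the origin on the work surface. World frame = base frame: x ahead of the robot, y to its left, z up, the work surface at z = 0. Lengths are in m, angles in rad, forces in N, time in s.
With the tool pointing down it reaches from about 0.375 to 0.9 m from the base axis. Payload 3.1 kg.
Tool frame: the origin (TCP) lies midway between the tips of the shut fingers; the grasp point (between the pads) lies robot.grip_depth behind it (robot.grip_depth is the distance from the TCP to the grasp point, in m); z points along the fingers, y is the line along which they close (so a half turn about z gives the same grasp; the last joint's range is limited). The gripper opens to 87 mm and grips with 3 to 60 N. Pads are 19 mm wide; open, the fingers measure 117 mm over their backs; the gripper's body (75 mm by 190 mm) begins 51 mm behind the grasp point.
Start: joints at [-1.393, 0.527, 1.433, -0, 1.181, -0.178], TCP at [0.218, -0.586, 0.223] pointing down, gripper open.
Joint ranges: [-3.08, 3.08], [-0.75, 2.2], [0.22, 2.44], [-1.43, 4.57], [0, 2.65], [-2.85, 2.85]. Speed limits (rad/s): [2.79, 2.79, 3.14, 3.14, 3.14, 3.14].

### API

Orientations are given as a unit quaternion [x, y, z, w].
In Python, from rig import robot gives the robot as it stands.
- The arm moves only by the shell command python3 -m creep FILE [OPENING] [FORCE], which reads ROWS from the file FILE. ROWS is a JSON object with one list for each field, all of the same length, 1 to 20, a row being the entries at one place: dx, dy, dz (the shift in m), spin (a turn about the tool's z in rad); each row shifts and turns the commanded pose from where the row before left it, along the tool's axes as they then stand; what a row does not reach is not made up. A row lasts 1/12 s, in which the tool goes at most 0.0417 m and 0.125 rad, less where a joint would pass 70% of its speed; a pose out of reach is approached as far as the arm can. OPENING is the finger opening in m, set as the command begins (- or left out keeps the last). The fingers move at their own pace and stop on an object; FORCE is the grip in N (left out, the last holds). Time passes only in rows, so rows that do not move let the fingers close. It prints the time, the measured TCP pose, the force, the opening and the grip force at its end. Input that does not fit is refused with a message, and nothing moves.
- robot.get_obs(): the state, without advancing time (a new reading comes with each control period).
- robot.camera(name): name is "side" or "top"; returns a dict with "img" (480x640x3 uint8, red, green, blue), "fx", "fy", "cx", "cy" (pixels), "k1" (the pictures are not rectified: a ray, as slopes to the right and down, at radius r is drawn at 1 + k1 r^2 times it, then the intrinsics apply), "xyz" and "attitude" of the camera in the world. Camera axes: x right, y down, z forward; pixel columns grow to the right and rows downward; lengths in m; the calibration is good to about 2 mm. A picture is of the moment at which its call begins. There is no depth.
- robot.hand_in(): hands the job in; it is judged then, once.
The state is a dict: "time": time; "q": joint angles; "joint_velocities": joint speeds; "joint_torque": joint torques, N m; "position": TCP position; "tool_rot": TCP orientation; "ft_force": force on the tool from outside, world axes, zero at the start; "moment": the same for the moment, N m; "grip_width": finger opening in m; "grip_force": force on a finger pad.
Only numpy, scipy, OpenCV 4.12 (cv2) and the standard library are available. Lean on these libraries where they do the work, as an engineer would, in place of code of your own. Each camera call takes 0.05 s, during which the arm holds its last target. There are 200 camera calls.

### The job

Close the small paint pressure pot on the bench: take the steel filler plug by its bar, set it upright in the pot's neck and gently back it anticlockwise until you feel its thread drop in, then screw it clockwise fully home, flange flat on the rim, and let go. Never force the thread, keep the plug upright all the way, and leave the jar, the cups and the bottle where they stand.

Things in the scene. Friction and masses are not known exactly. Their poses are not given: they have to be found in the camera images.
- plug: Loose steel filler plug, 59 mm tall, 0.28 to 0.42 kg, upright on the bench. Origin: centre of its underside, z up its axis. Shank 33 mm in diameter, 27 mm long (lowest 4 mm: 29 mm in diameter), then a flange 63 mm in diameter from z = 27 to 33 mm, then the grip bar on the flange up to z = 59 mm.
- lugs (a point): On the plug's axis, 7 mm above its underside, at the level of its three thread lugs: round stubs 6 mm thick that stick out of the shank to 22.5 mm from the axis, at 0, 120 and 240 degrees from the plug's x axis.
- flange (a point): Centre of the underside of the plug's flange, 27 mm above the plug's underside; axes as the plug.
- bar (a point): Middle of the plug's grip bar, 46 mm above the plug's underside. The bar is 50 mm long along x, 12 mm thick along y (grip across y) and 26 mm tall, rising straight from the flange. Axes as the plug.
- pot: Fixed paint pressure pot: aluminium drum 128 mm in diameter, lid 140 mm in diameter up to 110 mm (clamps and gauge on it stay below 126 mm), on it a round steel filler neck, 66 mm outside, up to 145 mm. Origin: centre of its underside on the bench, z up. Its yaw tells nothing about the thread.
- mouth (a point): Centre of the neck's rim, 145 mm above the bench. Bore 49 mm. A sprung seal ring (51 to 59 mm wide) stands 3 mm proud of the rim: 5 N to start it, 10 N when the flange is flat on the rim. The flange stands above the rim by: 14 mm with the lugs on the land over the thread (18 on the blunt starts, where it would tip: set it anew), 4 to 7 mm once dropped, 0 home.
- land (a point): On the neck's axis, 9 mm below the rim: the flat land over the right-hand thread (37 mm bore). It has three start gaps 36 degrees wide, 120 degrees apart, at an unknown angle. Turned anticlockwise from above, at most 120 degrees, the plug drops 7 to 10 mm into them by its own weight, then stops hard: turn no further. Clockwise on the land the lugs jam on the blunt starts.
- thread_mid (a point): On the neck's axis, 22 mm below the rim, in the thread. From the drop, 60 to 95 degrees clockwise draw the plug down against the seal (0.05 to 0.2 N m) until it is firm on the rim (stop at 0.25 to 0.4 N m); friction holds it when let go. Over 80 N between plug and pot counts as forced; a turning moment acts on the lugs 20 mm from the axis.
- paint_jar: Bystander: amber glass jar with a black cap, 56 mm in diameter, 75 mm tall; origin at the centre of its underside.
- cups: Bystander: stack of paper cups, 74 mm in diameter, 120 mm tall; origin at the centre of its underside.
- solvent: Bystander: white plastic bottle, 60 mm in diameter, 150 mm tall; origin at the centre of its underside.
There are look-alikes about, which are no part of the job. Of the things shaped like the plug, the steel one is meant.

How it is judged:
On the way, in this order (a step that is already met when the one before it is completed fails the run):
1. the plug stands in the neck and its thread starts have dropped: flange 2.5 to 9 mm above the rim (horizontal distance between flange and mouth below 0.005 m and angle between plug's own z axis and vertical below 0.12 rad and z of flange in the frame of mouth between 0.0025 and 0.009 m), for 0.1 s.
2. the plug is screwed home: flange within 1.3 mm of the rim (horizontal distance between flange and mouth below 0.005 m and angle between plug's own z axis and vertical below 0.12 rad and z of flange in the frame of mouth below 0.0013 m), for 0.2 s.
At the end, for the whole second after the job is handed in: The plug is at rest in the pot's neck, screwed home: flange within 1.3 mm of the rim against the springy seal, centred within 5 mm, level within 3 degrees, released (horizontal distance between flange and mouth below 0.005 m and angle between plug's own z axis and vertical below 0.05 rad and z of flange in the frame of mouth between -0.003 and 0.0013 m and linear speed of plug below 0.01 m/s); the robot touches nothing.
It fails at once if the thread is forced: more than 80 N between plug and pot (contact force between plug and pot above 80 N).
It fails at once if the plug is tipped by more than 30 degrees (angle between plug's own z axis and vertical above 0.52 rad).
It fails at once if the jar is shifted by more than 30 mm (distance of paint_jar from where it was at the start of the episode above 0.03 m).
It fails at once if the stack of cups is shifted by more than 30 mm (distance of cups from where it was at the start of the episode above 0.03 m).
It fails at once if the bottle is shifted by more than 30 mm (distance of solvent from where it was at the start of the episode above 0.03 m).
It also fails if it takes over 64 s, if anything falls off the work surface, if the arm or the gripper's body presses on something with over 40 N, if the wrist force passes 120 N, or if a joint passes its speed limit or range.

## Working session

There is one attempt and no reset: what is moved stays moved. The work goes in short steps, Python scripts to look and compute and a shell command to move; the robot and the scene stay as the last step left them, time stands still between calls to the robot, and variables do not carry over. Pictures are saved under pics/ and viewed, at most 10 in all, crops included, and the job is handed in when it is done.

```bash
mkdir -p pics; ls
python3 - <<'E'
from rig import robot
import cv2,numpy as np
for n in("side","top"):
    c=robot.camera(n); cv2.imwrite(f"pics/{n}0.png",c["img"][:,:,::-1])
    print(n,{k:np.round(v,4) if k!="img" else 0 for k,v in c.items()})
o=robot.get_obs();print(o); print(robot.grip_depth)
E
```

```text
pics
side {'img': 0, 'fx': np.float64(490.9879), 'fy': np.float64(490.9879), 'cx': np.float64(323.3106), 'cy': np.float64(238.5192), 'k1': np.float64(-0.0656), 'xyz': array([0.2084, 0.5138, 0.8914]), 'attitude': array([-0.3055,  0.8938, -0.3084,  0.1124])}
top {'img': 0, 'fx': np.float64(511.908), 'fy': np.float64(511.908), 'cx': np.float64(314.792), 'cy': np.float64(231.286), 'k1': np.float64(-0.077), 'xyz': array([ 3.8850e-01, -7.0000e-04,  1.0194e+00]), 'attitude': array([-0.6904,  0.7131, -0.0861,  0.0861])}
{'time': 0.1, 'q': array([-1.39350513e+00,  5.28381386e-01,  1.43375762e+00,  1.94050904e-05,
        1.18139644e+00, -1.78488820e-01]), 'joint_velocities': array([ 0.00016032, -0.00097558, -0.00308763,  0.00179812,  0.00057848,
        0.00019113]), 'joint_torque': array([-1.65735300e-04, -4.40986705e+01, -1.77150160e+01,  6.35547610e-02,
        5.34051040e-02, -4.98426891e-05]), 'position': array([ 0.21762416, -0.58519592,  0.22166972]), 'tool_rot': array([ 9.84219442e-01,  1.76949556e-01,  9.55428479e-06, -9.71391260e-04]), 'ft_force': array([ 0.30403325, -0.1888989 , -0.27950621]), 'moment': array([ 0.05139018, -0.06733476, -0.02456651]), 'grip_force': 0.0, 'grip_width': 0.08683903853063742}
0.0187
```

View pics/side0.png

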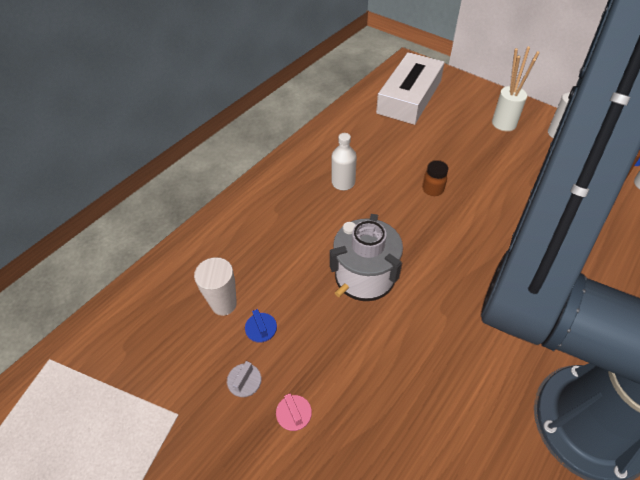

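View pics/top0.png

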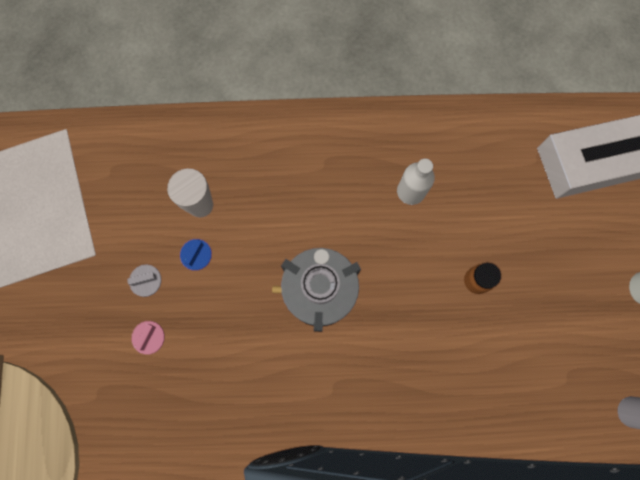

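Candidates for the plug:
- grey/steel: side (244,379), top (145,281)
- blue: side (261,326), top (196,254)
- pink: side (294,412), top (148,337)

The grey one fits the description, so I'll check it in a close crop. The pot neck is at side (369,232) and top (320,283).

```bash
python3 - <<'E'
import cv2,numpy as np
s=cv2.imread("pics/side0.png");t=cv2.imread("pics/top0.png")
f=lambda im,x,y,w,k:cv2.resize(im[y:y+w,x:x+w],None,fx=k,fy=k,interpolation=cv2.INTER_CUBIC)
a=np.vstack([np.hstack([f(s,219,354,50,6),f(t,120,256,50,6)]),np.hstack([f(s,344,209,50,6),f(t,295,258,50,6)])])
cv2.imwrite("pics/crop.png",a[:600])
E
cat > h.py <<'E'
import numpy as np
from scipy.spatial.transform import Rotation as R
from scipy.optimize import least_squares
def ray(c,u,v):
    d=np.array([(u-c["cx"])/c["fx"],(v-c["cy"])/c["fy"]]);p=d.copy()
    for _ in range(20): p=d/(1+c["k1"]*(p@p))
    r=R.from_quat(c["attitude"]).apply([*p,1]); return np.array(c["xyz"]),r/np.linalg.norm(r)
def atz(c,u,v,z):
    o,r=ray(c,u,v); return o+r*(z-o[2])/r[2]
def tri(c1,p1,c2,p2):
    (o1,r1),(o2,r2)=ray(c1,*p1),ray(c2,*p2)
    s=np.linalg.lstsq(np.c_[r1,-r2],o2-o1,rcond=None)[0]
    a,b=o1+s[0]*r1,o2+s[1]*r2; return (a+b)/2,np.linalg.norm(a-b)
def proj(c,P):
    p=R.from_quat(c["attitude"]).inv().apply(np.atleast_2d(P)-c["xyz"]);p=p[:,:2]/p[:,2:]
    p=p*(1+c["k1"]*(p**2).sum(1,keepdims=True)); return p*[c["fx"],c["fy"]]+[c["cx"],c["cy"]]
E
```

```text
(no output)
```

View pics/crop.png

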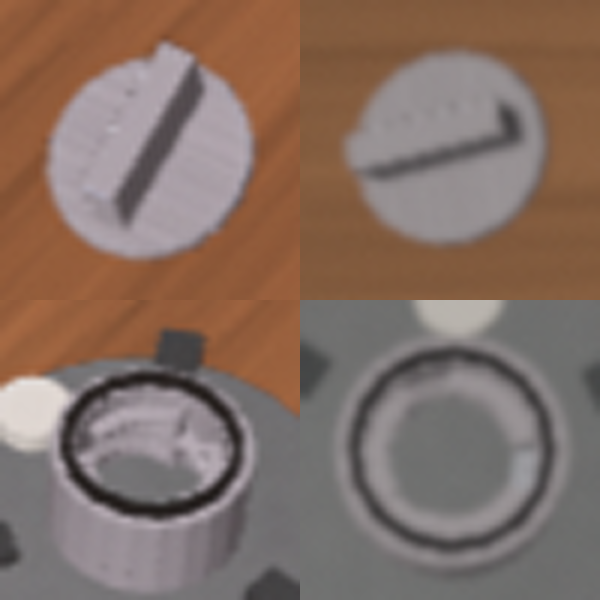

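```bash
cat > m.py <<'E'
from rig import robot
from h import *
s=robot.camera("side");t=robot.camera("top")
S=lambda x,y:(219+x/6-.42,354+y/6-.42); T=lambda x,y:(120+(x-300)/6-.42,256+y/6-.42)
print("mouth",tri(s,(344+151.5/6-.42,209+145/6-.42),t,(295+152/6-.42,258+148.5/6-.42)))
print("flange",tri(s,S(150,157),t,T(451.5,147)))
q=[S(162,42),S(197,65),S(85,190),S(122,208)]
C=[atz(s,*p,.059) for p in q];print(np.round(C,4))
m=np.mean(C,0);d=(C[0]+C[1]-C[2]-C[3])/2
print("bar",m,"len",np.linalg.norm(d),"yaw",np.arctan2(d[1],d[0]))
e=atz(t,*T(522,140),.033)-atz(t,*T(365,178),.033);print("top lower edge",np.linalg.norm(e),np.arctan2(e[1],e[0]))
E
python3 m.py
```

```text
mouth (array([ 0.51602687, -0.00990782,  0.14633254]), np.float64(0.001140479966358123))
flange (array([0.54808672, 0.33313078, 0.02945072]), np.float64(0.0019046946886968773))
[[0.5597 0.3107 0.059 ]
 [0.5462 0.3096 0.059 ]
 [0.5454 0.3589 0.059 ]
 [0.533  0.3561 0.059 ]]
bar [0.54610906 0.33384942 0.059     ] len 0.04930384099210144 yaw -1.2878731083404926
top lower edge 0.052838926397165455 -1.3590112625132658
```

The crop confirms the steel plug: grey flange and bar, centred at side (244,380) and top (145,281). It sits at about (0.547, 0.333) with yaw about -1.31, and the mouth is at (0.516, -0.010).

```bash
cat > d.py <<'E'
import sys
from rig import robot
from h import *
o=robot.get_obs();r=R.from_quat(o["tool_rot"]);M=r.as_matrix()
w=np.array([float(v) for v in sys.argv[1:4]])
a=np.arctan2(M[1,1],M[0,1])
print("tool-frame d",np.round(r.inv().apply(w-o["position"]),4),"yaz",round(a,3),"tilt",round(np.arccos(-M[2,2]),4),"q",np.round(o["q"],2),"pos",np.round(o["position"],4),"t",round(o["time"],2))
if len(sys.argv)>4: print("turn",round(a-float(sys.argv[4]),3))
E
python3 d.py .547 .3335 .2 .26
```

```text
tool-frame d [ 0.6288 -0.7466  0.0231] yaz -1.215 tilt 0.0013 q [-1.39  0.53  1.43  0.    1.18 -0.18] pos [ 0.2176 -0.5854  0.2219] t 0.2
turn -1.475
```

```bash
echo '{"dx": [0.025, 0.025, 0.025, 0.025, 0.025, 0.025, 0.025, 0.025, 0.025, 0.025, 0.025, 0.025, 0.025, 0.025, 0.025, 0.025, 0.025, 0.025, 0.025, 0.025], "dy": [-0.03, -0.03, -0.03, -0.03, -0.03, -0.03, -0.03, -0.03, -0.03, -0.03, -0.03, -0.03, -0.03, -0.03, -0.03, -0.03, -0.03, -0.03, -0.03, -0.03], "dz": [0, 0, 0, 0, 0, 0, 0, 0, 0, 0, 0, 0, 0, 0, 0, 0, 0, 0, 0, 0], "spin": [0, 0, 0, 0, 0, 0, 0, 0, 0, 0, 0, 0, 0, 0, 0, 0, 0, 0, 0, 0]}' > path.dat && python3 -m creep path.dat 0.086 20; python3 d.py .547 .3335 .13 .26
```

```text
time: 1.87
position: [0.4776, 0.1529, 0.2226]
tool_rot: [0.984, 0.177, 0.0, 0.0]
ft_force: [-0.3, 0.1, 0.6]
grip_width: 0.086
grip_force: 0.0
tool-frame d [ 0.1281 -0.1451  0.0926] yaz -1.215 tilt 0.0002 q [ 0.09  0.36  1.74 -0.    1.04  1.3 ] pos [0.4776 0.1529 0.2226] t 1.87
turn -1.475
```

```bash
echo '{"dx": [0.026, 0.026, 0.026, 0.026, 0.024, 0, 0, 0, 0, 0, 0, 0, 0, 0, 0, 0, 0, 0], "dy": [-0.029, -0.029, -0.029, -0.029, -0.029, 0, 0, 0, 0, 0, 0, 0, 0, 0, 0, 0, 0, 0], "dz": [0, 0, 0.01, 0.01, 0.01, 0.01, 0.01, 0.01, 0.01, 0.01, 0.01, 0, 0, 0, 0, 0, 0, 0], "spin": [0, 0, 0, 0, 0, -0.123, -0.123, -0.123, -0.123, -0.123, -0.123, -0.123, -0.123, -0.123, -0.123, -0.123, -0.123, 0]}' > path.dat && python3 -m creep path.dat 0.086 20; python3 d.py .547 .3335 .037 .26
python3 - <<'E'
from rig import robot
import cv2,numpy as np
s=robot.camera("side")["img"][:,:,::-1];t=robot.camera("top")["img"][:,:,::-1]
f=lambda im,x,y,w,k:cv2.resize(im[y:y+w,x:x+w],None,fx=k,fy=k,interpolation=cv2.INTER_CUBIC)
cv2.imwrite("pics/hover.png",np.hstack([f(s,184,300,130,3),f(t,85,216,130,3)]))
E
```

```text
time: 3.37
position: [0.5467, 0.3312, 0.1323]
tool_rot: [0.608, 0.794, -0.0, -0.0]
ft_force: [0.4, 0.1, -0.5]
grip_width: 0.0862
grip_force: 0.0
tool-frame d [0.0022 0.001  0.0953] yaz 0.263 tilt 0.0007 q [ 0.37  0.65  1.47 -0.    1.02  0.11] pos [0.5467 0.3312 0.1323] t 3.37
turn 0.003
```

View pics/hover.png

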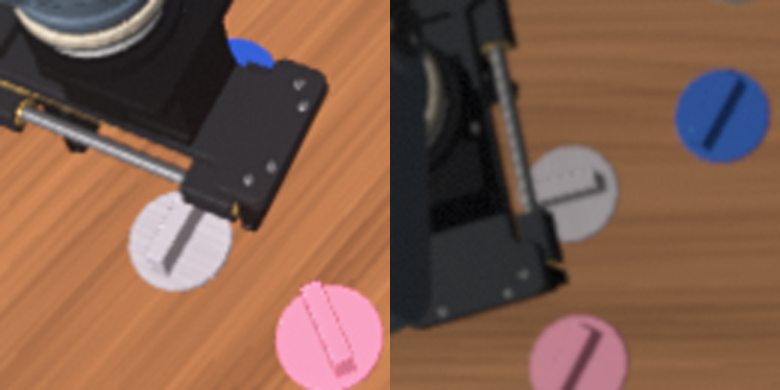

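The picture shows the gripper hovering over the grey plug. The plug is undisturbed at side crop (180,240) and top crop (570,195), and the blue and pink look-alikes are clear of the fingers. Going down.

```bash
echo '{"dx": [0.002, 0, 0, 0, 0, 0, 0, 0], "dy": [0.001, 0, 0, 0, 0, 0, 0, 0], "dz": [0.02, 0.02, 0.02, 0.015, 0.01, 0.006, 0.004, 0], "spin": [0, 0, 0, 0, 0, 0, 0, 0]}' > path.dat && python3 -m creep path.dat 0.086 20; python3 d.py .547 .3335 .037
echo '{"dx": [0, 0, 0, 0, 0, 0, 0, 0], "dy": [0, 0, 0, 0, 0, 0, 0, 0], "dz": [0, 0, 0, 0, 0, 0, 0, 0], "spin": [0, 0, 0, 0, 0, 0, 0, 0]}' > path.dat && python3 -m creep path.dat 0.0 20
```

```text
time: 4.13
position: [0.5473, 0.3334, 0.0372]
tool_rot: [0.609, 0.793, -0.0, -0.0]
ft_force: [-0.5, 0.5, -0.1]
grip_width: 0.0859
grip_force: 0.0
tool-frame d [ 0.0002 -0.0003  0.0002] yaz 0.26 tilt 0.0005 q [0.37 0.79 1.52 0.   0.84 0.11] pos [0.5473 0.3334 0.0372] t 4.13
time: 4.8
position: [0.5474, 0.3335, 0.0376]
tool_rot: [0.609, 0.793, 0.0, 0.0]
ft_force: [-0.4, 0.4, 0.6]
grip_width: 0.0404
grip_force: 0.0
```

```bash
echo '{"dx": [0, 0, 0, 0, 0, 0, 0, 0, 0, 0], "dy": [0, 0, 0, 0, 0, 0, 0, 0, 0, 0], "dz": [0, 0, 0, 0, 0, 0, 0, 0, 0, 0], "spin": [0, 0, 0, 0, 0, 0, 0, 0, 0, 0]}' > path.dat && python3 -m creep path.dat 0.0 25
echo '{"dx": [0, 0, 0, 0, 0, 0, 0, 0, 0, 0, 0], "dy": [0, 0, 0, 0, 0, 0, 0, 0, 0, 0, 0], "dz": [-0.005, -0.01, -0.02, -0.03, -0.03, -0.03, -0.03, -0.03, -0.01, 0, 0], "spin": [0, 0, 0, 0, 0, 0, 0, 0, 0, 0, 0]}' > path.dat && python3 -m creep path.dat
python3 - <<'E'
from rig import robot
import cv2,numpy as np
s=robot.camera("side")["img"][:,:,::-1];t=robot.camera("top")["img"][:,:,::-1]
f=lambda im,x,y,w,k:cv2.resize(im[y:y+w,x:x+w],None,fx=k,fy=k,interpolation=cv2.INTER_CUBIC)
cv2.imwrite("pics/lift.png",np.hstack([f(s,160,250,150,2.6),f(t,50,200,150,2.6)]))
E
python3 d.py .516 -.01 .232
```

```text
time: 5.63
position: [0.5475, 0.3335, 0.0375]
tool_rot: [0.609, 0.793, 0.0, 0.0]
ft_force: [0.5, 0.5, -1.0]
grip_width: 0.0114
grip_force: 25.0
time: 6.55
position: [0.5466, 0.3331, 0.2322]
tool_rot: [0.609, 0.793, -0.0, -0.0]
ft_force: [-0.1, -0.1, -3.9]
grip_width: 0.012
grip_force: 25.0
tool-frame d [-0.3235 -0.117  -0.0012] yaz 0.261 tilt 0.0054 q [ 0.37  0.54  1.38 -0.    1.22  0.11] pos [0.5456 0.3327 0.23  ] t 6.65
```

View pics/lift.png

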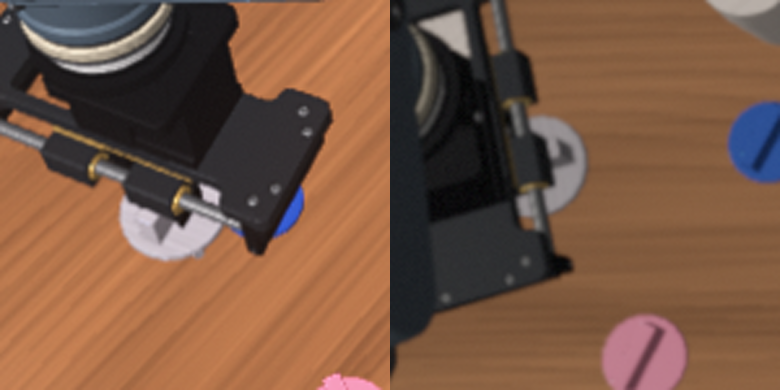

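The plug is held level and weighs 3.9 N. In the side crop the flange is at (170,215). Carrying it over the mouth.

```bash
echo '{"dx": [-0.01, -0.02, -0.03, -0.03, -0.03, -0.03, -0.03, -0.03, -0.03, -0.03, -0.03, -0.015, -0.008, 0, 0], "dy": [-0.0035, -0.007, -0.011, -0.011, -0.011, -0.011, -0.011, -0.011, -0.011, -0.011, -0.011, -0.005, -0.003, 0, 0], "dz": [0, 0, 0, 0, 0, 0, 0, 0, 0, 0, 0, 0, 0, 0, 0], "spin": [0, 0, 0, 0, 0, 0, 0, 0, 0, 0, 0, 0, 0, 0, 0]}' > path.dat && python3 -m creep path.dat
python3 d.py .516 -.01 .205
python3 - <<'E'
from rig import robot
import cv2,numpy as np
s=robot.camera("side")["img"][:,:,::-1];t=robot.camera("top")["img"][:,:,::-1]
cv2.imwrite("pics/s1.png",s);cv2.imwrite("pics/t1.png",t)
f=lambda im,x,y,w,h,k:cv2.resize(im[y:y+h,x:x+w],None,fx=k,fy=k,interpolation=cv2.INTER_CUBIC)
cv2.imwrite("pics/over.png",np.hstack([f(s,319,160,100,120,4),f(t,270,223,100,120,4)]))
E
```

```text
time: 7.9
position: [0.5165, -0.0087, 0.2318]
tool_rot: [0.61, 0.793, -0.0, -0.001]
ft_force: [-0.9, 0.1, -2.9]
grip_width: 0.0117
grip_force: 25.0
tool-frame d [-0.0011 -0.0008  0.0268] yaz 0.26 tilt 0.0022 q [-0.23  0.37  1.69  0.    1.08 -0.49] pos [ 0.5165 -0.0087  0.2318] t 7.9
```

View pics/over.png

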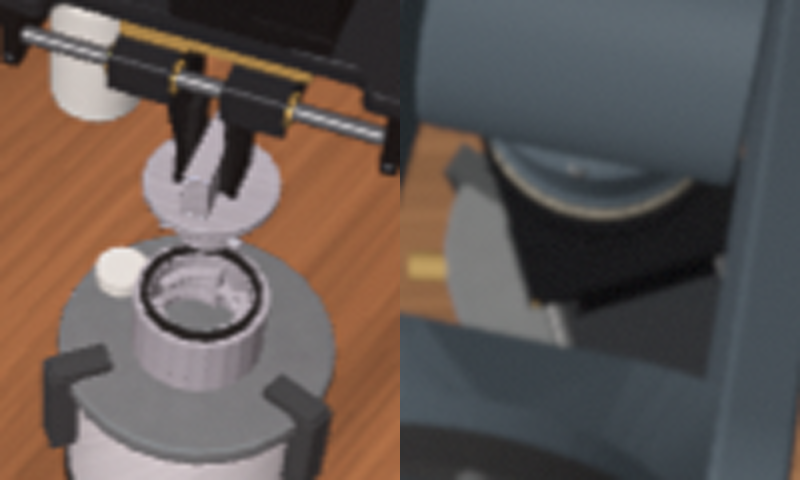

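The plug hangs level just over the neck in the side view, with its flange at side (372,206) and the ring at (369,233). The top view is blocked by the arm. Next I'll measure the plug's offset from the TCP.

```bash
cat > off.py <<'E'
from rig import robot
from h import *
s=robot.camera("side");o=robot.get_obs();p=o["position"]
a=np.linspace(0,2*np.pi,361)
def ext(xy,r,zs):
    q=np.vstack([proj(s,np.c_[xy[0]+r*np.cos(a),xy[1]+r*np.sin(a),0*a+z]) for z in zs]);return np.array([q[:,0].min(),q[:,0].max(),q[:,1].max()])
b=p[2]-.0375
obs=np.array([319+143/4-.4,319+281/4-.4,160+240/4-.4])
f=least_squares(lambda v:ext(v,.0315,[b+.027,b+.033])-obs,p[:2]);print("plug",f.x,f.fun,"tcp",p)
ring=np.array([319+140/4-.4,319+265/4-.4,160+340/4-.4])
f=least_squares(lambda v:ext(v,.0295,[.148])-ring,[.516,-.01]);print("mouth",f.x,f.fun)
neck=np.array([319+134/4-.4,319+271/4-.4])
f=least_squares(lambda v:ext([v[0],v[1]],.033,[.145])[:2]-neck,[.516,-.01]);print("neck",f.x)
E
python3 off.py
```

```text
plug [ 0.51682235 -0.01054594] [-0.12688093  0.1259988  -0.00723107] tcp [ 0.51691431 -0.00767002  0.23225547]
mouth [ 0.51549277 -0.00930971] [ 0.44874406 -0.44815284  0.0212942 ]
neck [0.50563394 0.00463389]
```

```bash
cat >> off.py <<'E'
print("--initial")
t=robot.camera("top")
f=least_squares(lambda v:ext(v,.0315,[.027,.033])-np.array([219+48/6-.42,219+253/6-.42,354+258/6-.42]),[.547,.333]);print("side",f.x,f.fun)
f2=None
s0=s;s=t
def ext4(xy,r,zs):
    q=np.vstack([proj(t,np.c_[xy[0]+r*np.cos(a),xy[1]+r*np.sin(a),0*a+z]) for z in zs]);return np.r_[q.min(0),q.max(0)]
f=least_squares(lambda v:ext4(v,.0315,[.027,.033])-np.array([120+58/6-.42,256+51/6-.42,120+247/6-.42,256+244/6-.42]),[.547,.333]);print("top",f.x,f.fun)
f=least_squares(lambda v:ext4(v,.0295,[.148])-np.array([295+50/6-.42,258+45/6-.42,295+254/6-.42,258+252/6-.42]),[.516,-.01]);print("mouth top",f.x,f.fun)
E
python3 off.py
```

```text
plug [ 0.51676533 -0.01044788] [-0.13025299  0.12934724 -0.00742466] tcp [ 0.51704877 -0.00766558  0.23238767]
mouth [ 0.51549277 -0.00930971] [ 0.44874406 -0.44815284  0.0212942 ]
neck [0.50563394 0.00463389]
--initial
side [0.54918834 0.33279054] [-0.27786046  0.27878563 -0.01167454]
top [0.54707328 0.33213945] [-0.51043988 -0.03672841  0.50834686  0.02867253]
mouth top [ 0.51546253 -0.01009849] [-0.21849507  0.15403633  0.21846325 -0.1528713 ]
```

```bash
python3 d.py .5153 -.0077 .187; echo '{"dx": [0.0004, 0, 0, 0, 0, 0, 0, 0], "dy": [-0.0015, 0, 0, 0, 0, 0, 0, 0], "dz": [0.01, 0.01, 0.01, 0.008, 0.005, 0.002, 0, 0], "spin": [0, 0, 0, 0, 0, 0, 0, 0]}' > path.dat && python3 -m creep path.dat; python3 d.py .5153 -.0077 .1705
```

```text
tool-frame d [ 0.0005 -0.0017  0.0455] yaz 0.263 tilt 0.0004 q [-0.23  0.37  1.69  0.    1.08 -0.49] pos [ 0.5171 -0.0077  0.2325] t 8.15
time: 8.82
position: [0.5159, -0.009, 0.1876]
tool_rot: [0.609, 0.793, 0.0, 0.0]
ft_force: [0.3, 1.2, -2.5]
grip_width: 0.0118
grip_force: 25.0
tool-frame d [ 0.0014 -0.0002  0.0171] yaz 0.261 tilt 0.0003 q [-0.23  0.43  1.74  0.    0.97 -0.5 ] pos [ 0.5159 -0.009   0.1876] t 8.82
```

```bash
echo '{"dx": [0.0008, 0, 0, 0, 0, 0], "dy": [0, 0, 0, 0, 0, 0], "dz": [0.003, 0.002, 0.002, 0.002, 0, 0], "spin": [0, 0, 0, 0, 0, 0]}' > path.dat && python3 -m creep path.dat ; python3 d.py .5153 -.0077 .1705; echo '{"dx": [0, 0, 0, 0, 0], "dy": [0, 0, 0, 0, 0], "dz": [0.002, 0.002, 0.0015, 0, 0], "spin": [0, 0, 0, 0, 0]}' > path.dat && python3 -m creep path.dat ; python3 d.py .5153 -.0077 .1695
```

```text
time: 9.32
position: [0.5153, -0.0082, 0.1784]
tool_rot: [0.609, 0.793, -0.0, -0.0]
ft_force: [-0.1, -0.1, -3.7]
grip_width: 0.0116
grip_force: 25.0
tool-frame d [0.0004 0.0001 0.0079] yaz 0.261 tilt 0.0002 q [-0.23  0.44  1.75 -0.    0.95 -0.49] pos [ 0.5153 -0.0082  0.1784] t 9.32
time: 9.73
position: [0.5156, -0.0082, 0.1733]
tool_rot: [0.609, 0.793, 0.0, 0.0]
ft_force: [-0.3, -0.9, 0.5]
grip_width: 0.0118
grip_force: 25.0
tool-frame d [ 0.0005 -0.0001  0.0038] yaz 0.261 tilt 0.0004 q [-0.23  0.45  1.76 -0.    0.93 -0.49] pos [ 0.5156 -0.0082  0.1733] t 9.73
```

Contact came at TCP z of about 0.173, which is the 18 mm height, so the lugs are probably on the blunt starts. I'll lift, turn anticlockwise in the air and set it anew.

```bash
echo '{"dx": [0, 0, 0, 0, 0, 0], "dy": [0, 0, 0, 0, 0, 0], "dz": [-0.006, 0, 0, 0, 0, 0], "spin": [0, -0.12, -0.12, -0.12, -0.04, 0]}' > path.dat && python3 -m creep path.dat; echo '{"dx": [0, 0, 0, 0, 0], "dy": [0, 0, 0, 0, 0], "dz": [0.003, 0.002, 0.001, 0, 0], "spin": [0, 0, 0, 0, 0]}' > path.dat && python3 -m creep path.dat; echo '{"dx": [0, 0, 0, 0], "dy": [0, 0, 0, 0], "dz": [0.001, 0.001, 0.001, 0], "spin": [0, 0, 0, 0]}' > path.dat && python3 -m creep path.dat ; python3 d.py .5153 -.0077 .1695
```

```text
time: 10.23
position: [0.5154, -0.0082, 0.1792]
tool_rot: [0.439, 0.898, -0.0, 0.0]
ft_force: [0.0, -0.5, -2.5]
grip_width: 0.0118
grip_force: 25.0
time: 10.65
position: [0.5153, -0.0081, 0.1729]
tool_rot: [0.44, 0.898, -0.0, -0.0]
ft_force: [0.2, 0.4, -2.9]
grip_width: 0.0121
grip_force: 25.0
time: 10.98
position: [0.5152, -0.0081, 0.1698]
tool_rot: [0.439, 0.898, -0.0, -0.0]
ft_force: [-0.2, -0.8, -2.5]
grip_width: 0.0116
grip_force: 25.0
tool-frame d [0.0003 0.0003 0.0003] yaz 0.661 tilt 0.0005 q [-0.23  0.46  1.76  0.    0.93 -0.89] pos [ 0.5152 -0.0081  0.1698] t 10.98
```

```bash
echo '{"dx": [0, 0, 0], "dy": [0, 0, 0], "dz": [0.001, 0, 0], "spin": [0, 0, 0]}' > path.dat && python3 -m creep path.dat; python3 d.py .5153 -.0077 .1695;  echo '{"dx": [0, 0, 0], "dy": [0, 0, 0], "dz": [0.001, 0, 0], "spin": [0, 0, 0]}' > path.dat && python3 -m creep path.dat ; python3 d.py .5153 -.0077 .1695
```

```text
time: 11.23
position: [0.5155, -0.0081, 0.1695]
tool_rot: [0.439, 0.898, 0.0, 0.0]
ft_force: [-1.1, 0.1, 1.2]
grip_width: 0.0119
grip_force: 25.0
tool-frame d [ 0.0004  0.0001 -0.    ] yaz 0.661 tilt 0.0003 q [-0.23  0.46  1.76  0.    0.92 -0.89] pos [ 0.5155 -0.0081  0.1695] t 11.23
time: 11.48
position: [0.5155, -0.0082, 0.1693]
tool_rot: [0.439, 0.898, 0.0, 0.0]
ft_force: [-2.2, -0.2, 8.2]
grip_width: 0.0117
grip_force: 25.0
tool-frame d [ 0.0005  0.0001 -0.0002] yaz 0.661 tilt 0.0008 q [-0.23  0.46  1.76 -0.    0.92 -0.89] pos [ 0.5155 -0.0082  0.1693] t 11.48
```

It's on the land now, at TCP z 0.1695. I'll relieve the push, loosen to a cage around the bar, and back it anticlockwise.

```bash
echo '{"dx": [0, 0, 0, 0], "dy": [0, 0, 0, 0], "dz": [-0.0015, 0, 0, 0], "spin": [0, 0, 0, 0]}' > path.dat && python3 -m creep path.dat 0.0145
cat > o.py <<'E'
from rig import robot
import numpy as np
o=robot.get_obs();print("F",o["ft_force"].round(1),"M",o["moment"].round(2),"q6",o["q"][5].round(2))
E
python3 o.py; echo '{"dx": [0, 0, 0, 0], "dy": [0, 0, 0, 0], "dz": [0, 0, 0, 0], "spin": [-0.1, -0.1, -0.1, 0]}' > path.dat && python3 -m creep path.dat; python3 o.py
```

```text
time: 11.82
position: [0.5156, -0.0082, 0.1695]
tool_rot: [0.439, 0.898, 0.0, 0.0]
ft_force: [0.9, -0.4, -0.1]
grip_width: 0.0145
grip_force: 0.0
F [ 0.9 -0.4 -0.1] M [ 0.07 -0.07  0.02] q6 -0.89
time: 12.15
position: [0.5154, -0.0082, 0.1693]
tool_rot: [0.299, 0.954, 0.0, -0.0]
ft_force: [0.9, 0.7, 0.4]
grip_width: 0.0144
grip_force: 0.0
F [0.9 0.7 0.4] M [ 0.02 -0.2   0.03] q6 -1.2
```

```bash
cat >> o.py <<'E'
import cv2,sys
g=robot.camera("side")["img"][:,:,::-1];n=sys.argv[1] if len(sys.argv)>1 else "x"
cv2.imwrite(f"pics/o_{n}.png",cv2.resize(g[190:270,325:415],None,fx=4,fy=4,interpolation=cv2.INTER_CUBIC))
E
python3 o.py a; for i in 1; do echo '{"dx": [0, 0, 0], "dy": [0, 0, 0], "dz": [0, 0, 0], "spin": [-0.1, -0.1, 0]}' > path.dat && python3 -m creep path.dat|grep force; done; python3 o.py b
echo '{"dx": [0, 0, 0], "dy": [0, 0, 0], "dz": [0, 0, 0], "spin": [-0.1, -0.1, 0]}' > path.dat && python3 -m creep path.dat|grep force;python3 o.py c
python3 - <<'E'
import cv2,numpy as np
cv2.imwrite("pics/abc.png",cv2.resize(np.hstack([cv2.imread(f"pics/o_{n}.png")[:,:] for n in "ac"]),None,fx=1.1,fy=1.1))
E
```

```text
F [0.9 0.7 0.4] M [ 0.02 -0.2   0.03] q6 -1.2
ft_force: [0.8, 0.4, -0.6]
grip_force: 0.0
F [ 0.8  0.4 -0.6] M [ 0.1  -0.17 -0.02] q6 -1.39
ft_force: [0.7, 0.9, -0.1]
grip_force: 0.0
F [ 0.7  0.9 -0.1] M [ 0.09 -0.12  0.05] q6 -1.59
```

View pics/abc.png

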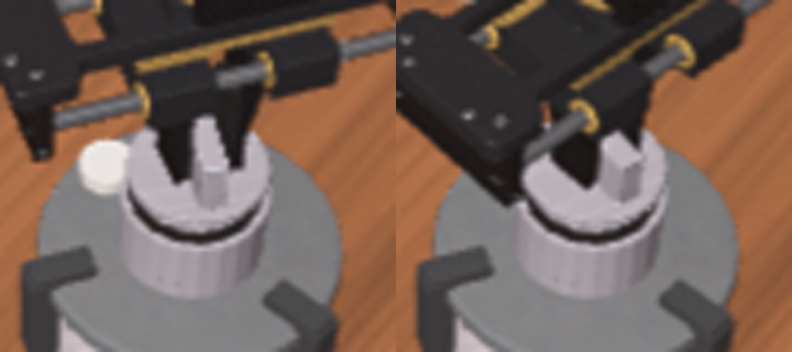

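The plug turned with the fingers and stands level, still on the land. The flange's lower edge is at crop (200,228), unchanged, with the dark seal showing below it. I'll use the visible dark seal area as the drop detector.

```bash
cat >> o.py <<'E'
print("dark",int((g[236:250,353:390].max(2)<75).sum()))
E
python3 o.py c; echo '{"dx": [0, 0, 0], "dy": [0, 0, 0], "dz": [0, 0, 0], "spin": [-0.1, -0.1, 0]}' > path.dat && python3 -m creep path.dat|grep force;python3 o.py d; echo '{"dx": [0, 0, 0], "dy": [0, 0, 0], "dz": [0, 0, 0], "spin": [-0.1, 0, 0]}' > path.dat && python3 -m creep path.dat|grep force;python3 o.py e
```

```text
F [ 0.6 -0.2 -0.9] M [ 0.03 -0.16 -0.02] q6 -1.59
dark 58
ft_force: [0.5, 0.5, 0.7]
grip_force: 0.0
F [0.5 0.5 0.7] M [ 0.01 -0.15  0.06] q6 -1.79
dark 77
ft_force: [0.2, -0.6, 0.5]
grip_force: 0.0
F [ 0.2 -0.6  0.5] M [ 0.15 -0.12  0.01] q6 -1.89
dark 97
```

```bash
cat >> o.py <<'E'
print("prof228+",g[228:254,366:378].mean((1,2)).astype(int))
E
python3 - <<'E'
import cv2
for n in "abcde":
    g=cv2.resize(cv2.imread(f"pics/o_{n}.png"),(90,80),interpolation=cv2.INTER_AREA);print(n,g[38:64,41:53].mean((1,2)).astype(int))
E
echo '{"dx": [0, 0, 0], "dy": [0, 0, 0], "dz": [0, 0, 0], "spin": [-0.1, 0, 0]}' > path.dat && python3 -m creep path.dat|grep force;python3 o.py f
```

```text
a [137 127 132 150 158 159 159 161 165 175 183 179 161 143  98  50  71 140
 168 154 151 150 151 151 151 151]
b [116 108 109 126 145 158 160 162 172 184 184 180 161 140  96  50  71 141
 168 155 151 150 151 151 151 151]
c [100  98  98 111 136 159 166 171 181 184 184 180 162 140  95  49  70 141
 168 154 150 150 151 151 150 151]
d [ 88  89  96 114 137 164 180 183 183 184 184 179 164 142  96  49  70 140
 168 154 150 150 151 151 150 150]
e [ 86  84  86  88 102 128 143 149 150 150 154 159 153 136  94  49  70 140
 167 153 150 150 150 150 150 150]
ft_force: [0.1, 0.7, 0.5]
grip_force: 0.4
F [0.1 0.7 0.5] M [ 0.26 -0.23 -0.08] q6 -1.99
dark 106
prof228+ [ 77  72  71  72  68  70  78  93  94  82  84  89 105 119  92  45  68 142
 168 152 149 149 150 150 149 150]
```

```bash
echo '{"dx": [0, 0, 0], "dy": [0, 0, 0], "dz": [0, 0, 0], "spin": [-0.1, 0, 0]}' > path.dat && python3 -m creep path.dat|grep force;python3 o.py g;echo '{"dx": [0, 0, 0], "dy": [0, 0, 0], "dz": [0, 0, 0], "spin": [-0.1, 0, 0]}' > path.dat && python3 -m creep path.dat|grep force;python3 o.py h
```

```text
ft_force: [-0.6, -0.2, -0.0]
grip_force: 0.3
F [-0.6 -0.2 -0. ] M [-0.01 -0.09 -0.07] q6 -2.09
dark 68
prof228+ [ 50  42  39  36  31  27  29  41  43  34  31  60 109 150 173 143  85 140
 168 151 149 149 150 150 149 149]
ft_force: [-0.2, 0.5, -0.1]
grip_force: 0.3
F [-0.2  0.5 -0.1] M [ 0.02 -0.11  0.03] q6 -2.19
dark 73
prof228+ [ 44  40  37  31  27  27  29  32  29  28  48 109 168 186 180 140  95 140
 167 151 149 149 150 150 149 149]
```

View pics/o_h.png

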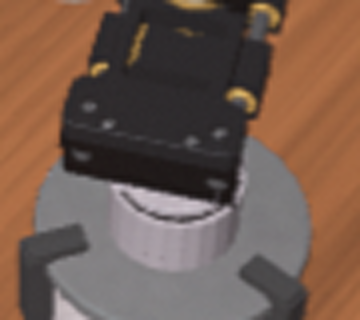

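The flange now sits close over the rim, with only a thin dark line of seal at crop (170,215), so the thread has dropped. I'll ease back slightly, lower the fingers and grip.

```bash
echo '{"dx": [0, 0, 0, 0], "dy": [0, 0, 0, 0], "dz": [0.002, 0.002, 0.002, 0], "spin": [0.06, 0, 0, 0]}' > path.dat && python3 -m creep path.dat; python3 o.py i;  echo '{"dx": [0, 0], "dy": [0, 0], "dz": [0.001, 0], "spin": [0, 0]}' > path.dat && python3 -m creep path.dat 0 20;echo '{"dx": [0, 0, 0], "dy": [0, 0, 0], "dz": [0, 0, 0], "spin": [0, 0, 0]}' > path.dat && python3 -m creep path.dat 0 20; python3 o.py j
```

```text
time: 14.68
position: [0.5156, -0.0083, 0.1633]
tool_rot: [-0.164, 0.986, -0.0, 0.0]
ft_force: [1.2, -0.4, -0.8]
grip_width: 0.0148
grip_force: 0.5
F [ 1.2 -0.4 -0.8] M [-0.04 -0.26 -0.  ] q6 -2.13
dark 134
prof228+ [ 53  52  50  46  41  37  32  28  28  39  49  36  31  69 125 134  92 141
 168 152 150 150 151 150 150 150]
time: 14.9
position: [0.5162, -0.0085, 0.1628]
tool_rot: [-0.164, 0.986, -0.0, 0.001]
ft_force: [1.8, -1.6, 2.3]
grip_width: 0.0119
grip_force: 19.9
time: 15.15
position: [0.5161, -0.0083, 0.1628]
tool_rot: [-0.164, 0.986, -0.0, 0.001]
ft_force: [3.0, -2.3, 1.4]
grip_width: 0.0121
grip_force: 19.9
F [ 3.  -2.3  1.4] M [-0.24 -0.52 -0.07] q6 -2.13
dark 134
prof228+ [ 55  52  50  47  41  37  33  28  28  35  46  37  30  60 113 128 102 142
 168 152 150 150 150 150 150 150]
```

Gripped and in line with the bar. Screwing clockwise in small bites, following the thread down.

```bash
echo '{"dx": [0, 0, 0, 0], "dy": [0, 0, 0, 0], "dz": [0.0003, 0.0004, 0.0004, 0], "spin": [0.1, 0.1, 0.1, 0]}' > path.dat && python3 -m creep path.dat; python3 o.py k;  echo '{"dx": [0, 0, 0, 0], "dy": [0, 0, 0, 0], "dz": [0.0004, 0.0004, 0.0004, 0], "spin": [0.1, 0.1, 0.1, 0]}' > path.dat && python3 -m creep path.dat; python3 o.py l
```

```text
time: 15.53
position: [0.5153, -0.0082, 0.1613]
tool_rot: [-0.014, 1.0, -0.0, -0.0]
ft_force: [0.9, -2.8, 0.6]
grip_width: 0.0114
grip_force: 20.0
F [ 0.9 -2.8  0.6] M [-0.36 -0.5  -0.04] q6 -1.83
dark 63
prof228+ [ 99  94  93  91  89  94 116 151 178 183 184 184 184 185 183 175 162 157
 168 152 151 150 151 151 150 151]
time: 15.92
position: [0.5154, -0.0078, 0.1604]
tool_rot: [0.134, 0.991, 0.0, -0.0]
ft_force: [0.7, -0.5, 2.7]
grip_width: 0.0115
grip_force: 20.0
F [ 0.7 -0.5  2.7] M [-0.01 -0.4  -0.02] q6 -1.53
dark 0
prof228+ [114 115 113 108 103 105 121 139 164 166 169 173 179 183 183 181 159 164
 169 153 151 151 152 152 151 151]
```

```bash
echo '{"dx": [0, 0, 0, 0], "dy": [0, 0, 0, 0], "dz": [0.0004, 0.0004, 0.0004, 0], "spin": [0.1, 0.1, 0.1, 0]}' > path.dat && python3 -m creep path.dat; python3 o.py m;  echo '{"dx": [0, 0, 0], "dy": [0, 0, 0], "dz": [0.0004, 0.0004, 0], "spin": [0.1, 0.1, 0]}' > path.dat && python3 -m creep path.dat; python3 o.py n
```

```text
time: 16.3
position: [0.5154, -0.0077, 0.1593]
tool_rot: [0.28, 0.96, 0.0, -0.0]
ft_force: [0.5, 0.6, 3.5]
grip_width: 0.0119
grip_force: 20.0
F [0.5 0.6 3.5] M [ 0.   -0.4  -0.04] q6 -1.24
dark 0
prof228+ [129 127 138 135 130 118 130 149 158 159 159 160 168 178 184 178 163 165
 169 153 151 152 152 152 151 151]
time: 16.6
position: [0.5155, -0.0083, 0.1585]
tool_rot: [0.374, 0.927, -0.0, 0.0]
ft_force: [1.2, -0.6, 3.9]
grip_width: 0.0116
grip_force: 20.0
F [ 1.2 -0.6  3.9] M [-0.11 -0.39 -0.09] q6 -1.04
dark 0
prof228+ [116 123 130 127 129 139 157 162 161 162 161 164 164 171 183 182 168 161
 169 153 152 151 152 152 151 152]
```

```bash
echo '{"dx": [0, 0, 0], "dy": [0, 0, 0], "dz": [0.0004, 0.0004, 0], "spin": [0.1, 0.1, 0]}' > path.dat && python3 -m creep path.dat; python3 o.py p;  echo '{"dx": [0, 0, 0], "dy": [0, 0, 0], "dz": [0.0004, 0.0004, 0], "spin": [0.1, 0.05, 0]}' > path.dat && python3 -m creep path.dat; python3 o.py q; python3 d.py .5155 -.008 .155
```

```text
time: 16.9
position: [0.5156, -0.0085, 0.1576]
tool_rot: [0.465, 0.885, -0.0, 0.0]
ft_force: [-0.4, -0.9, 2.6]
grip_width: 0.0117
grip_force: 20.0
F [-0.4 -0.9  2.6] M [-0.27 -0.39 -0.08] q6 -0.84
dark 0
prof228+ [120 123 124 124 124 133 154 168 168 168 170 168 168 178 183 183 170 159
 161 153 152 151 152 152 151 152]
time: 17.2
position: [0.516, -0.0087, 0.1575]
tool_rot: [0.528, 0.849, -0.0, 0.001]
ft_force: [0.7, -0.4, 7.1]
grip_width: 0.0127
grip_force: 20.9
F [ 0.7 -0.4  7.1] M [-0.21 -0.23  0.5 ] q6 -0.69
dark 0
prof228+ [124 122 123 126 129 137 142 165 172 170 170 172 171 173 182 182 171 159
 157 152 152 151 153 152 151 152]
tool-frame d [ 0.0008 -0.0002  0.0025] yaz 0.459 tilt 0.002 q [-0.23  0.48  1.77 -0.    0.89 -0.69] pos [ 0.516  -0.0086  0.1575] t 17.25
```

The torque rose to 0.5 N m after 83° and 5.3 mm of descent, which is the firm stop. I'll relieve the turn, open, rise and look.

```bash
echo '{"dx": [0, 0], "dy": [0, 0], "dz": [-0.0008, 0], "spin": [-0.05, 0]}' > path.dat && python3 -m creep path.dat | grep force; python3 o.py r; echo '{"dx": [0, 0, 0, 0, 0, 0, 0], "dy": [0, 0, 0, 0, 0, 0, 0], "dz": [0, 0, 0, 0, 0, 0, 0], "spin": [0, 0, 0, 0, 0, 0, 0]}' > path.dat && python3 -m creep path.dat 0.06|tail -2; echo '{"dx": [0, 0, 0, 0, 0, 0, 0, 0], "dy": [0, 0, 0, 0, 0, 0, 0, 0], "dz": [-0.01, -0.02, -0.03, -0.03, -0.03, -0.02, 0, 0], "spin": [0, 0, 0, 0, 0, 0, 0, 0]}' > path.dat && python3 -m creep path.dat
python3 - <<'E'
from rig import robot
import cv2
g=robot.camera("side")["img"][:,:,::-1]
cv2.imwrite("pics/end.png",cv2.resize(g[190:270,325:415],None,fx=7,fy=7,interpolation=cv2.INTER_CUBIC))
E
```

```text
ft_force: [3.0, -1.8, 1.3]
grip_force: 19.7
F [ 3.  -1.8  1.3] M [-0.33 -0.51  0.19] q6 -0.74
dark 0
prof228+ [125 124 124 123 126 135 150 171 173 170 169 169 173 173 182 182 171 160
 157 152 152 152 152 152 152 152]
grip_width: 0.051
grip_force: 0.0
time: 18.72
position: [0.516, -0.0082, 0.2993]
tool_rot: [0.51, 0.86, 0.001, 0.002]
ft_force: [0.2, 0.1, 1.0]
grip_width: 0.0601
grip_force: 0.0
```

View pics/end.png

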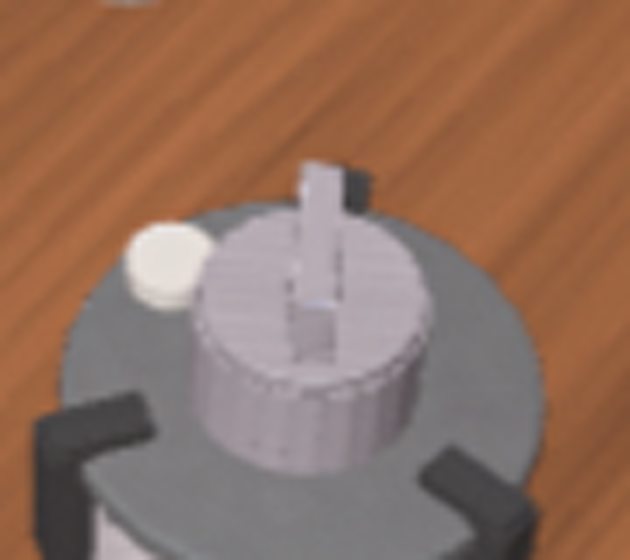

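The plug is seated: the flange (crop 310,300) covers the neck with no seal showing, level and centred, and the gripper is clear of it. The stop torque confirms the firm seat.

```bash
python3 -c "
from rig import robot
print(robot.hand_in())"
```

```text
the job is handed in; nothing more can be done
None
```

The steel plug is screwed down to its firm stop in the pot's neck, flange on the rim, and released; the job was handed in at about 19 s, but no verdict was returned. I judged "home" by the stop torque and the side view, not by measuring the flange height.

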